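Snug a piston in the machine vice

TASK

Stand the piston upright on the bed of the machine vice, in the middle of the jaws' width, and let go of it. Then wind the vice's crank clockwise until the moving jaw presses the piston against the fixed jaw, and snug it by feel: firm enough that the piston cannot shift, but gently, because its thin skirt must not be squeezed hard. Let go of the crank and leave the small loose parts and the torch where they are.

Things in the scene. Friction and masses are not known exactly. Their poses are not given: they have to be found in the camera images.
- piston: Bare-metal engine piston, a plain can shape 43 mm in diameter and 42 mm tall, about 0.25 kg, standing on its skirt on the bench, clear of other things. Origin at the centre of its underside, z up.
- vice: Dark cast-iron machine vice bolted down, foot 190 x 120 x 16 mm, jaws 88 mm wide with brown fibre liners. Origin on the bench plane below the jaw gap; x runs level along the screw from the crank (robot's side) to the fixed jaw, y along the jaws' width to the left, z up. Screw axis at y = 0, z = 88 mm. Nut bridge between crank and moving jaw at x = -93 to -119 mm, 104 mm high.
- jaw: The moving jaw (nearer the robot); carries screw and crank, slides to +x of the vice, stays where it is left. Its origin is the vice's origin at crank 0 and shifts with the jaw. At the start its liner face is 54 to 65 mm from the fixed one: the face plate is set out by an unknown 0 to 6 mm, so where it touches must be felt. Snug is a squeeze of 25 to 75 N; over 90 N spoils the piston.
- crank (a joint): Crank angle, rad: 0 = handle straight up, jaw fully open; grows clockwise seen from the robot and closes the jaw 4 mm per rad; starts at 0 to 1.2, touches after 2.7 to 5.6 rad of turning. Free turning takes about 7.5 N at the handle (screw friction, which also locks it); each N of squeeze adds 0.09 N there. The liner is springy: past touch on both jaws the squeeze grows some 70 N per rad.
- crank_grip (a point): Middle of the crank handle: a black, freely spinning sleeve, 17 mm thick, 55 mm long, level along the vice's x, jutting from the crank arm towards the robot. In the vice's frame it is at x = -201 mm + 4 mm per rad, y = -45 sin(angle) mm, z = 88 + 45 cos(angle) mm (43 to 133 mm above the bench); the arm ends 30 mm beyond it in +x.
- bearing: Ball bearing lying flat, 47 mm across, 14 mm high; a loose bystander. Origin at the centre of its underside.
- torch: Grey torch standing on end, 39 mm across, 124 mm tall; a loose bystander. Origin at the centre of its underside.
- spark_plug: Spark plug lying down, 73 mm long, 20 mm thick; a loose bystander. Origin at the centre of its underside.
- tall_bolt: Grey bolt standing on its head, 19 mm across, 51 mm tall; a loose bystander. Origin at the centre of its underside.
- bed (a point): Point on the flat bed between the jaws, on which the work stands: 72 mm above the bench, in the middle of the jaws' width, straight above the vice's origin. The jaws rise 31 mm above the bed.
- fixed_face (a point): Middle of the liner face of the fixed jaw (the far one), 16 mm above the bed, at x = +30 mm, y = 0 in the vice's frame.
Mind the look-alikes: they are no part of the job. There is more than one size of the piston; the job needs the largest.

How it is judged:
On the way, in this order (a step that is already met when the one before it is completed fails the run):
1. the piston stands upright on the vice's bed between the jaws, in the middle of their width, let go and not yet squeezed (z of piston in the frame of vice between 0.068 and 0.076 m and x of piston in the frame of vice between -0.016 and 0.012 m and y of piston in the frame of vice between -0.012 and 0.012 m and angle between piston's own z axis and vertical below 0.08 rad and contact force between piston and the fingers below 0.2 N and contact force between jaw and piston below 10 N), for 0.2 s.
2. the moving jaw squeezes the piston with at least 25 N (contact force between jaw and piston above 25 N), for 0.1 s.
At the end, for the whole second after the job is handed in: The piston stands upright (within 0.08 rad) on the vice's bed, within 12 mm of the middle of the jaws' width, squeezed by the moving jaw with 25 to 75 N, at rest and let go (contact force between jaw and piston between 25 and 75 N and z of piston in the frame of vice between 0.068 and 0.077 m and y of piston in the frame of vice between -0.012 and 0.012 m and angle between piston's own z axis and vertical below 0.08 rad and linear speed of piston below 0.02 m/s); the robot touches nothing.
It fails at once if the piston is squeezed by the moving jaw with more than 90 N (contact force between jaw and piston above 90 N).
It fails at once if a small loose part or the torch is shifted by more than 30 mm (distance of any of bearing, torch, spark_plug, tall_bolt from where it was at the start of the episode above 0.03 m).
It also fails if it takes over 72 s, if anything falls off the work surface, if the arm or the gripper's body presses on something with over 40 N, if the wrist force passes 120 N, or if a joint passes its speed limit or range.

ROBOT

A 6-joint arm with a two-finger parallel gripper is mounted at the origin on a cart in front of the work surface, level with it; the furniture and walls round the work are solid. World frame = base frame: x ahead of the robot, y to its left, z up, the work surface at z = 0. Lengths are in m, angles in rad, forces in N, time in s.
With the tool pointing down it reaches from about 0.35 to 0.975 m from the base axis. Payload 17.4 kg.
Tool frame: the origin (TCP) lies at the very end of the fingers, on their centre line; the grasp point (between the pads) lies 19 mm behind it; z points along the fingers, y is the line along which they close (so a half turn about z gives the same grasp; the last joint's range is limited). The gripper opens to 85 mm and grips with 20 to 120 N. Pads are 22 mm wide; open, the fingers measure 114 mm over their backs; the gripper's body (76 mm by 85 mm) begins 54 mm behind the grasp point. The pads swing forward as they close: fully open they stand 13 mm farther back than shut.
Start: joints at [1.183, 0.116, 1.442, -0, 1.584, -0.038], TCP at [0.231, 0.634, 0.231] pointing down, gripper open.
Joint ranges: [-2.83, 2.83], [-0.83, 2.19], [0.07, 2.5], [-1.14, 4.28], [0.01, 3], [-2.97, 2.97]. Speed limits (rad/s): [1.89, 1.89, 2.22, 3.14, 3.14, 3.14].

INTERFACE

Orientations are given as a unit quaternion [x, y, z, w].
In Python, from rig import read_state, cams, arm gives the robot as it stands.
- The arm moves only by the shell command python3 -m crank 'ROWS'. ROWS is JSON, a list of rows, each a list of 7 numbers: the shift along the tool's x, y, z in m, then the turn, a rotation vector about the tool's x, y, z in degrees, then the closure, from -1 (fully open) to 1 (shut). A call has 1 to 10 rows; each row shifts and turns the commanded pose from where the row before left it, along the tool's axes as they then stand; what a row does not reach is not made up. A row lasts 1/10 s, in which the tool goes at most 50 mm and 8.59 degrees, less where a joint would pass 70% of its speed; a pose out of reach is approached as far as the arm can. A call with a gripper value outside its range is refused whole. The fingers move at their own pace and stop on an object; the grip force is fixed at half the most. Time passes only in rows, so rows that do not move let the fingers close. It gives the time, the measured TCP pose, the force, the opening and the grip force at its end, in the units of the state.
- read_state(): the state, without advancing time (a new reading comes with each control period).
- cams.grab_frame(name): name is "scene" or "top"; returns the picture (480x640x3 uint8, red, green, blue); there is no depth.
- cams.camera_model(name): a dict with "fx", "fy", "cx", "cy" (pixels), "world_to_cam" (4x4, takes a point from world to camera coordinates). Camera axes: x right, y down, z forward; pixel columns grow to the right and rows downward; lengths in m; the calibration is good to about 2 mm. A picture is of the moment at which its call begins. camera_model takes no time and is no camera call.
- arm.close_job(): hands the job in; it is judged then, once.
The state is a dict: "t": time; "qpos": joint angles; "qvel": joint speeds; "tau": joint torques, N m; "tool_pos": TCP position; "ee_rot": TCP orientation; "wrist_force": force on the tool from outside, world axes, zero at the start; "ft_torque": the same for the moment, N m; "gripper_width": opening from 0.0 (shut) to 1.0 (fully open); "grasp_force": force on a finger pad.
Only numpy, scipy, OpenCV 4.12 (cv2) and the standard library are available. Lean on these libraries where they do the work, as an engineer would, in place of code of your own. Each camera call takes 0.05 s, during which the arm holds its last target. There are 200 camera calls.

## Working session

There is one attempt and no reset: what is moved stays moved. The work goes in short steps, Python scripts to look and compute and a shell command to move; the robot and the scene stay as the last step left them, time stands still between calls to the robot, and variables do not carry over. Pictures are saved under pics/ and viewed, at most 10 in all, crops included, and the job is handed in when it is done.

```bash
ls; mkdir -p pics; python3 - <<'E'
from rig import read_state, cams, arm
import cv2, numpy as np
for n in("scene","top"):
    cv2.imwrite(f"pics/{n}0.png",cams.grab_frame(n)[:,:,::-1]); m=cams.camera_model(n); print(n,m["fx"],m["cx"],m["cy"],np.round(m["world_to_cam"],3).tolist())
s=read_state();print({k:np.round(v,3).tolist() for k,v in s.items()})
E
```

```text
pics
scene 504.7094933173325 319.02991948033537 239.30225139532928 [[-0.995, -0.098, 0.003, 0.527], [-0.08, 0.794, -0.603, -0.114], [0.057, -0.6, -0.798, 1.228], [0.0, 0.0, 0.0, 1.0]]
top 579.3403721163685 320.11468871766937 240.23520489922794 [[0.069, -0.998, 0.005, 0.221], [-0.976, -0.068, -0.205, 0.54], [0.205, 0.009, -0.979, 1.312], [0.0, 0.0, 0.0, 1.0]]
{'t': 0.1, 'qpos': [1.183, 0.116, 1.442, 0.0, 1.584, -0.038], 'qvel': [-0.001, -0.001, -0.003, 0.001, 0.0, -0.001], 'tau': [0.002, -73.366, -63.379, 0.0, 0.005, -0.0], 'tool_pos': [0.231, 0.634, 0.231], 'ee_rot': [0.174, 0.985, -0.001, -0.0], 'wrist_force': [0.252, 0.045, -0.401], 'ft_torque': [-0.018, -0.067, -0.005], 'grasp_force': 0.0, 'gripper_width': 0.998}
```

View pics/scene0.png

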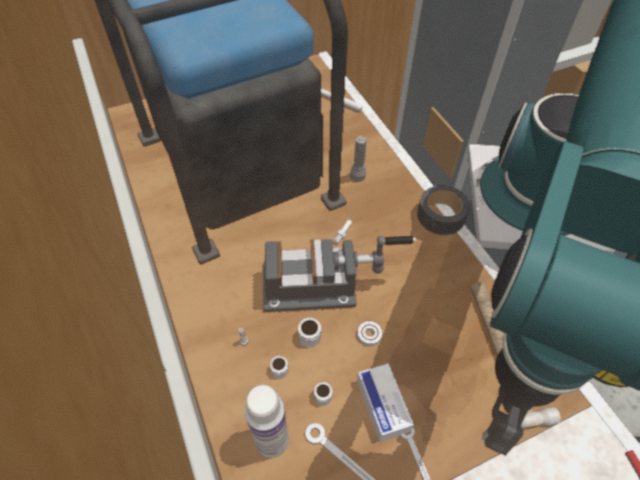

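View pics/top0.png

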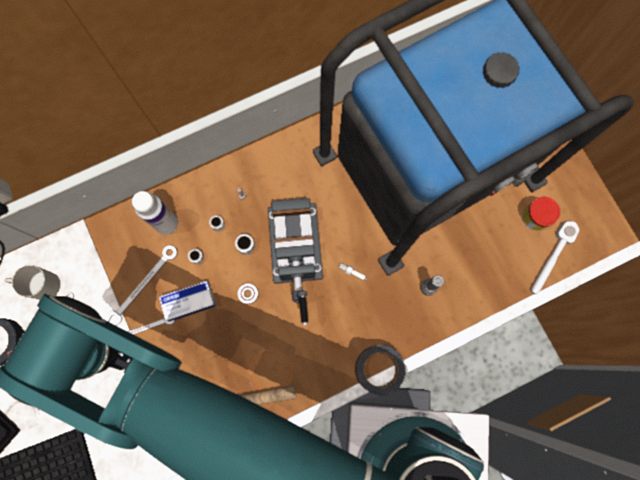

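Scene view: the vice is at (310,275) with its handle at (398,240). There are three can shapes at (309,332), (279,367) and (323,393). In the top view they are at (244,243), (216,222) and (195,256), with the vice at (295,240) and the handle at (304,308). The one at top (244,243) / scene (309,332) looks largest, so I'm enlarging both views to confirm it.

```bash
python3 - <<'E'
import cv2, numpy as np
t=cv2.imread("pics/top0.png")[190:330,180:340];s=cv2.imread("pics/scene0.png")[220:410,240:420]
a=cv2.resize(t,None,fx=5,fy=5,interpolation=cv2.INTER_CUBIC)[:600];cv2.imwrite("pics/c_top.png",a)
cv2.imwrite("pics/c_sc.png",cv2.resize(s,None,fx=3,fy=3,interpolation=cv2.INTER_CUBIC))
E
```

```text
(no output)
```

View pics/c_top.png

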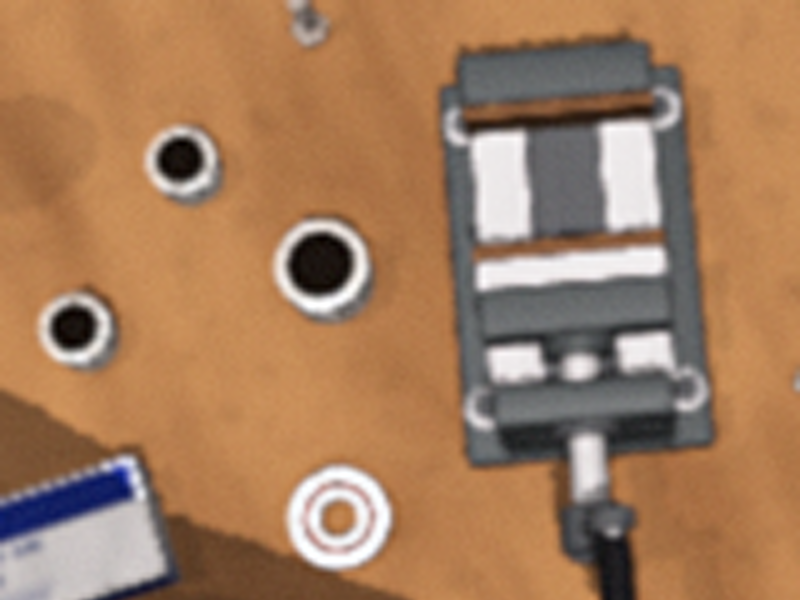

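View pics/c_sc.png

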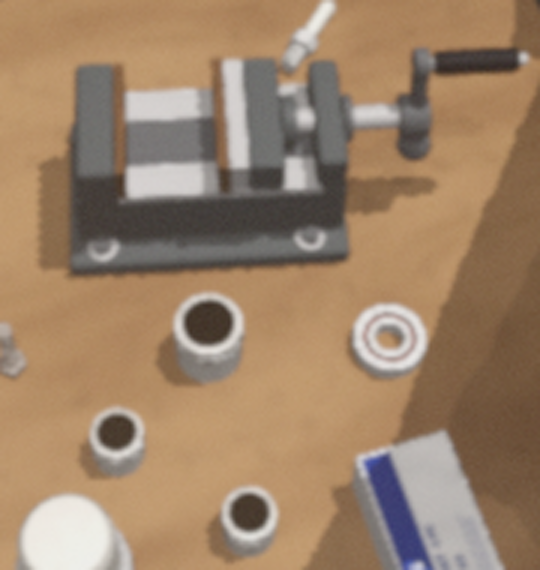

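The crops confirm it: the large can at top (244,243) is about 95 px wide in the crop, against about 72 px for the others, so it is the piston. Handle, bridge and both liners are clear. Next I back-project these points.

```bash
cat > h.py <<'E'
import numpy as np
from rig import cams, read_state
def ray(n,u,v):
    m=cams.camera_model(n);T=np.array(m["world_to_cam"]);R=T[:3,:3]
    return -R.T@T[:3,3], R.T@np.array([(u-m["cx"])/m["fx"],(v-m["cy"])/m["fy"],1])
def at(n,u,v,z):
    c,d=ray(n,u,v);return (c+d*(z-c[2])/d[2])[:2]
def proj(n,p):
    m=cams.camera_model(n);T=np.array(m["world_to_cam"]);q=T[:3,:3]@p+T[:3,3]
    return np.array([m["fx"]*q[0]/q[2]+m["cx"],m["fy"]*q[1]/q[2]+m["cy"]])
T5=lambda x,y:("top",(x+.5)/5-.5+180,(y+.5)/5-.5+190)
S3=lambda x,y:("scene",(x+.5)/3-.5+240,(y+.5)/3-.5+220)
E
python3 - <<'E'
from h import *
np.set_printoptions(precision=4,suppress=True)
print("cams",ray("top",0,0)[0],ray("scene",0,0)[0])
print("piston",at(*T5(322,266),.042),at(*S3(209,322),.042), "diam",at(*T5(371,266),.042)-at(*T5(275,266),.042))
for nm,p,z in[("footNL",(470,465),.016),("footNR",(713,443),.016),("footFR",(680,68),.016),("footFL",(443,88),.016),
 ("fixed liner L",(466,122),.103),("fixed liner R",(652,103),.103),("mov liner L",(474,245),.103),("mov liner R",(664,233),.103),("fixjaw farL",(460,50),.103),("fixjaw farR",(646,40),.103),
 ("bridgeNL",(500,425),.104),("bridgeNR",(673,408),.104),("bridgeFL",(498,388),.104),("bridgeFR",(670,372),.104),("bearing",(339,517),.014)]:
    print(nm,at(*T5(*p),z))
for nm,p,z in[("S fixed liner far",(122,66),.103),("S fixed liner near cam",(122,178),.103),("S mov liner far",(214,60),.103),("S mov liner nearcam",(222,190),.103),("S handle",(478,61),.128),("S foot FL",(72,268),.016),("S foot NL",(347,252),.016)]: print(nm,at(*S3(*p),z))
print("S torch",at("scene",358,178,0),"T torch",at("top",430,290,0),"plug",at("top",352,271,.01),"bolt",at("top",241,196,0))
print("bottle",at("top",163,222,.0),at("top",143,200,.14))
E
```

```text
cams [0.2439 0.246  1.3934] [0.4457 0.8792 0.9095]
piston [0.5075 0.4386] [0.5053 0.4371] diam [ 0.0032 -0.0455]
footNL [0.4208 0.3624]
footNR [0.4395 0.2472]
footFR [0.624  0.2761]
footFL [0.6056 0.3915]
fixed liner L [0.5675 0.3704]
fixed liner R [0.5824 0.2859]
mov liner L [0.5102 0.3618]
mov liner R [0.5218 0.276 ]
fixjaw farL [0.6014 0.3761]
fixjaw farR [0.6122 0.2908]
bridgeNL [0.4284 0.3431]
bridgeNR [0.4415 0.2662]
bridgeFL [0.4451 0.3454]
bridgeFR [0.4578 0.2687]
bearing [0.3918 0.4228]
S fixed liner far [0.5794 0.2865]
S fixed liner near cam [0.5667 0.3738]
S mov liner far [0.5191 0.2754]
S mov liner nearcam [0.5031 0.3763]
S handle [0.3469 0.2778]
S foot FL [0.6027 0.3932]
S foot NL [0.4202 0.3626]
S torch [ 0.4328 -0.0044] T torch [ 0.4312 -0.0146] plug [0.4628 0.1767] bolt [0.6339 0.4634]
bottle [0.5539 0.649 ] [0.57   0.6594]
```

Measured so far:

| Thing | Position | Check |
|---|---|---|
| Piston | (0.5065, 0.438) | The two cameras agree to 2 mm, and the diameter reads 45 mm |
| Vice origin | (0.544, 0.3235), yaw 9° | Foot measures 187 x 117 mm |
| Jaw gap | about 58 mm | Within the stated 54–65 mm |
| Crank | about 0.3 rad | Within the stated start range |

Next, turn the tool to the vice's yaw and move above the piston.

```bash
cat >> h.py <<'E'
from scipy.spatial.transform import Rotation as Ro
O=np.array([.544,.3235,0]);Rv=Ro.from_euler('z',9,degrees=True).as_matrix()
RA=Rv@np.diag([-1,1,-1.])   # tool frame, pointing down, y along vice y
def go(p,R=RA):
    s=read_state();C=Ro.from_quat(s["ee_rot"])
    rv=(C.inv()*Ro.from_matrix(R)).as_rotvec(degrees=True)
    print("t",round(s["t"],2),"tcp",np.round(s["tool_pos"],4),"rot",np.round(rv,2),"shift(tool mm)",np.round(C.as_matrix().T@(np.array(p)-s["tool_pos"])*1000,1),"w",round(s["gripper_width"],3),"F",np.round(s["wrist_force"],2),"g",round(s["grasp_force"],1))
E
python3 -m crank '[[0,0,0,0,0,-7.25,-0.4],[0,0,0,0,0,-7.25,-0.4],[0,0,0,0,0,-7.25,-0.4],[0,0,0,0,0,-7.25,-0.4]]'
python3 -m crank '[[-0.03,-0.03,0.0138,0,0,0,-0.4],[-0.03,-0.03,0.0138,0,0,0,-0.4],[-0.03,-0.03,0.0138,0,0,0,-0.4],[-0.03,-0.03,0.0138,0,0,0,-0.4],[-0.03,-0.03,0.0138,0,0,0,-0.4],[-0.03,-0.03,0.0138,0,0,0,-0.4],[-0.03,-0.03,0.0138,0,0,0,-0.4],[-0.03,-0.03,0.0138,0,0,0,-0.4],[0,0,0,0,0,0,-0.4],[0,0,0,0,0,0,-0.4]]'
python3 -c "
from h import *
go([.5065,.438,.012])"
```

```text
t: 0.5
tool_pos: [0.2313, 0.634, 0.2308]
ee_rot: [-0.081, 0.997, -0.0, -0.0]
wrist_force: [-0.1, -0.2, 0.1]
gripper_width: 0.698
grasp_force: 0.0
t: 1.5
tool_pos: [0.5061, 0.4337, 0.1202]
ee_rot: [-0.077, 0.997, -0.0, -0.001]
wrist_force: [-0.6, -0.3, 0.1]
gripper_width: 0.703
grasp_force: 0.0
t 1.5 tcp [0.5061 0.4337 0.1202] rot [-0.03 -0.07 -0.14] shift(tool mm) [ -1.2   4.2 108.2] w 0.703 F [-0.64 -0.31  0.08] g 0.0
```

```bash
python3 -m crank '[[-0.001,0.004,0.02,0,0,0,-0.4],[0,0,0.03,0,0,0,-0.4],[0,0,0.03,0,0,0,-0.4],[0,0,0.02,0,0,0,-0.4],[0,0,0.01,0,0,0,-0.4],[0,0,0,0,0,0,-0.4]]'
python3 -c "
from h import *
go([.5065,.438,.010])
f=cams.grab_frame('scene')[260:400,220:400]
import cv2;cv2.imwrite('pics/g1.png',cv2.resize(f,None,fx=3.5,fy=3.5,interpolation=2)[:,:,::-1])"
```

```text
t: 2.1
tool_pos: [0.5051, 0.4389, 0.0101]
ee_rot: [-0.079, 0.997, -0.0, -0.001]
wrist_force: [0.5, 0.3, 0.5]
gripper_width: 0.699
grasp_force: 0.0
t 2.1 tcp [0.5051 0.4389 0.0101] rot [-0.04 -0.08  0.02] shift(tool mm) [-1.2 -1.2  0.1] w 0.699 F [0.51 0.32 0.54] g 0.0
```

View pics/g1.png

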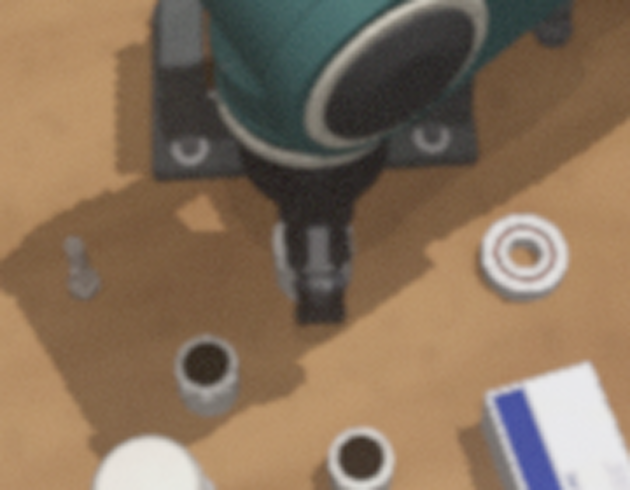

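The fingers straddle the piston: near finger at crop x≈318, piston edges at 275 and 352. Shift 1 mm, then grip.

```bash
python3 -m crank '[[-0.0015,-0.0005,0,0,0,0,-0.4],[0,0,0,0,0,0,0.5],[0,0,0,0,0,0,1],[0,0,0,0,0,0,1],[0,0,0,0,0,0,1],[0,0,0,0,0,0,1]]'
python3 -m crank '[[0,0,-0.02,0,0,0,1],[0,0,-0.04,0,0,0,1],[0,0,-0.04,0,0,0,1],[0,0,-0.035,0,0,0,1],[0,0,0,0,0,0,1]]'
python3 -c "
from h import *
go(O+Rv@[0,0,.145])"
```

```text
t: 2.75
tool_pos: [0.5084, 0.4388, 0.0126]
ee_rot: [-0.078, 0.997, 0.001, 0.001]
wrist_force: [-1.5, -0.5, 6.0]
gripper_width: 0.489
grasp_force: 60.5
t: 3.25
tool_pos: [0.5092, 0.4394, 0.1525]
ee_rot: [-0.078, 0.997, 0.002, 0.003]
wrist_force: [0.7, -0.8, -2.7]
gripper_width: 0.488
grasp_force: 61.2
t 3.25 tcp [0.5092 0.4394 0.1525] rot [ 0.24  0.41 -0.05] shift(tool mm) [ -16.3 -120.     7.1] w 0.488 F [ 0.73 -0.81 -2.73] g 61.2
```

Gripped: 60 N, with a 2.7 N weight change. Carrying it over the bed.

```bash
python3 -m crank '[[-0.002,-0.015,0,0,0,0,1],[-0.002,-0.02,0,0,0,0,1],[-0.002,-0.02,0,0,0,0,1],[-0.002,-0.02,0,0,0,0,1],[-0.002,-0.02,0,0,0,0,1],[-0.002,-0.015,0,0,0,0,1],[-0.004,-0.01,0,0,0,0,1],[0,0,0,0,0,0,1],[0,0,0,0,0,0,1]]'
python3 -c "
from h import *
go(O+Rv@[0,0,.115])
f=cams.grab_frame('scene')[200:340,230:410]
import cv2;cv2.imwrite('pics/g2.png',cv2.resize(f,None,fx=4,fy=4,interpolation=2)[:,:,::-1])
for z in(.0,.042):print(proj('scene',O+Rv@[0,.0215,.13+z-.0126]))"
```

```text
t: 4.15
tool_pos: [0.5423, 0.3223, 0.1458]
ee_rot: [-0.078, 0.997, 0.0, -0.0]
wrist_force: [0.3, -0.6, -2.1]
gripper_width: 0.487
grasp_force: 61.4
t 4.15 tcp [0.5423 0.3223 0.1458] rot [ 0.01 -0.01 -0.07] shift(tool mm) [-1.9  0.9 30.8] w 0.487 F [ 0.26 -0.61 -2.08] g 61.4
[295.68614846 263.19657035]
[294.90942069 250.24832241]
```

View pics/g2.png

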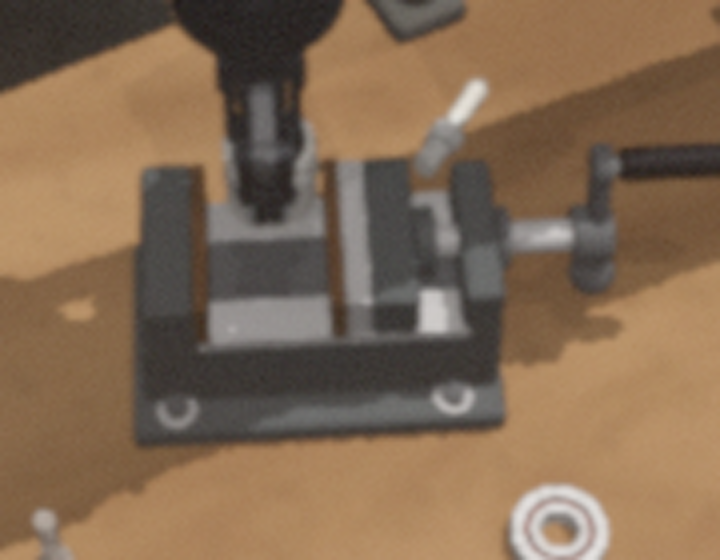

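The piston hangs in the gap: edges at crop x≈225 and 313, liners at 205 and 325. Centre it 1–2 mm and lower it.

```bash
python3 -m crank '[[-0.0015,0.001,0.01,0,0,0,1],[0,0,0.015,0,0,0,1],[0,0,0.015,0,0,0,1],[0,0,0.01,0,0,0,1],[0,0,0.006,0,0,0,1],[0,0,0.001,0,0,0,1],[0,0,0,0,0,0,1],[0,0,0,0,0,0,1]]'
python3 -c "
from h import *
go(O+Rv@[0,0,.0846])"
```

```text
t: 5.0
tool_pos: [0.5438, 0.3236, 0.0896]
ee_rot: [-0.078, 0.997, 0.0, 0.0]
wrist_force: [0.7, 0.4, -2.6]
gripper_width: 0.49
grasp_force: 61.4
t 5.0 tcp [0.5438 0.3236 0.0896] rot [ 0.02  0.05 -0.04] shift(tool mm) [-0.2 -0.1  5. ] w 0.49 F [ 0.65  0.38 -2.56] g 61.4
```

```bash
python3 -m crank '[[0,0,0.001,0,0,0,1],[0,0,0.001,0,0,0,1],[0,0,0.001,0,0,0,1],[0,0,0,0,0,0,1]]'; python3 -m crank '[[0,0,0.001,0,0,0,1],[0,0,0,0,0,0,1]]';python3 -m crank '[[0,0,0.001,0,0,0,1],[0,0,0,0,0,0,1]]'
```

```text
t: 5.4
tool_pos: [0.5435, 0.3234, 0.0858]
ee_rot: [-0.078, 0.997, -0.0, -0.0]
wrist_force: [-0.4, -0.5, -3.3]
gripper_width: 0.486
grasp_force: 61.4
t: 5.6
tool_pos: [0.5435, 0.3234, 0.0848]
ee_rot: [-0.078, 0.997, -0.0, -0.0]
wrist_force: [-0.4, -0.4, -1.5]
gripper_width: 0.485
grasp_force: 61.4
t: 5.8
tool_pos: [0.5436, 0.3235, 0.0846]
ee_rot: [-0.078, 0.997, 0.0, 0.0]
wrist_force: [-2.4, -2.1, 4.7]
gripper_width: 0.488
grasp_force: 62.1
```

Bed contact felt at the expected height. Release and rise.

```bash
python3 -m crank '[[0,0,0,0,0,0,0],[0,0,0,0,0,0,-0.4],[0,0,0,0,0,0,-0.4],[0,0,0,0,0,0,-0.4],[0,0,-0.01,0,0,0,-0.4],[0,0,-0.03,0,0,0,-0.4],[0,0,-0.04,0,0,0,-0.4],[0,0,-0.04,0,0,0,-0.4],[0,0,-0.03,0,0,0,-0.4],[0,0,0,0,0,0,-0.4]]'
python3 -m crank '[[0.02,0,0,0,0,0,-0.4],[0.04,0,0,0,0,0,-0.4],[0.04,0,0,0,0,0,-0.4],[0.04,0,0,0,0,0,-0.4],[0.03,0,0,0,0,0,-0.4],[0.02,0,0,0,0,0,-0.4],[0,0,0,0,0,0,-0.4]]'
python3 -c "
from h import *
go(O+Rv@[-.2,-.013,.2])
import cv2
a=cams.grab_frame('scene')[200:340,240:440];b=cams.grab_frame('top')[190:330,220:370]
f=np.hstack([cv2.resize(a,(430,301),interpolation=2),cv2.resize(b,(323,301),interpolation=2)])
cv2.imwrite('pics/g3.png',f[:,:,::-1])
np.set_printoptions(suppress=True)
print(proj('scene',O+Rv@[0,0,.114]),proj('scene',O+Rv@[-.2,-.013,.131]),proj('top',O+Rv@[0,0,.114]),proj('top',O+Rv@[-.2,-.013,.131]))"
```

```text
t: 6.8
tool_pos: [0.5446, 0.324, 0.24]
ee_rot: [-0.078, 0.997, 0.001, 0.003]
wrist_force: [0.1, -0.9, -1.0]
gripper_width: 0.699
grasp_force: 0.0
t: 7.5
tool_pos: [0.3541, 0.2937, 0.2344]
ee_rot: [-0.079, 0.997, 0.0, 0.0]
wrist_force: [0.6, 0.3, 0.3]
gripper_width: 0.699
grasp_force: 0.0
t 7.5 tcp [0.3541 0.2937 0.2344] rot [0.04 0.05 0.02] shift(tool mm) [  7.8 -13.3  34.4] w 0.699 F [0.55 0.28 0.34] g 0.0
[295.40298582 254.99635234] [398.36325977 239.66069826] [292.16957709 224.19837859] [305.0271543  311.21774942]
```

View pics/g3.png

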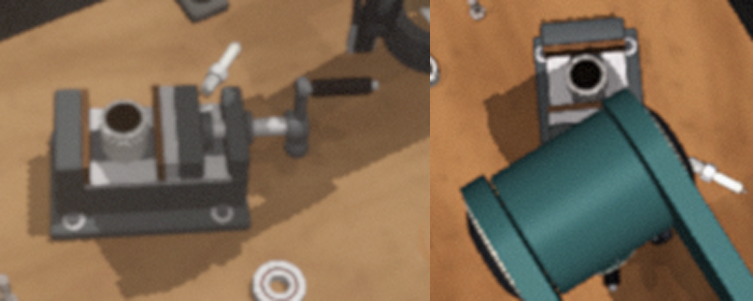

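The piston stands upright in the gap, centred in the width, about 3 px toward the moving jaw and clear of both liners. The handle is where predicted, at scene (400,240). Now I tilt the tool back 25° so the body stays clear of the crank hub, and move above the handle.

```bash
cat >> h.py <<'E'
RT=RA@Ro.from_euler('y',-25,degrees=True).as_matrix()
def grip(a,off=-.005): return O+Rv@[-.201+.004*a+off,-.045*np.sin(a),.088+.045*np.cos(a)]+.019*RT[:,2]
E
python3 -m crank '[[0,0,0,0,-8.33,0,-0.4],[0,0,0,0,-8.33,0,-0.4],[0,0,0,0,-8.34,0,-0.4],[0,0,0,0,0,0,-0.4]]'
python3 -c "
from h import *
print(RT[:,2]);go(grip(.3)+[0,0,.06],RT);go(grip(.3),RT)"
```

```text
t: 8.0
tool_pos: [0.355, 0.2938, 0.2333]
ee_rot: [-0.077, 0.973, 0.017, 0.218]
wrist_force: [-1.4, 0.2, -0.2]
gripper_width: 0.702
grasp_force: 0.0
[ 0.41741513  0.06611206 -0.90630779]
t 8.0 tcp [0.355  0.2938 0.2333] rot [0.02 0.25 0.05] shift(tool mm) [ 30.3 -13.6  51.5] w 0.702 F [-1.44  0.15 -0.15] g 0.0
t 8.0 tcp [0.355  0.2938 0.2333] rot [0.02 0.25 0.05] shift(tool mm) [ 55.9 -13.6 105.8] w 0.702 F [-1.44  0.15 -0.15] g 0.0
```

```bash
python3 -m crank '[[0.01,-0.005,0.017,0,0,0,-0.4],[0.01,-0.005,0.017,0,0,0,-0.4],[0.01,-0.0035,0.017,0,0,0,-0.4],[0,0,0,0,0,0,-0.4],[0,0,0,0,0,0,-0.4]]'
python3 -c "
from h import *
go(grip(.3),RT)
import cv2
a=cams.grab_frame('scene')[190:310,330:490]
cv2.imwrite('pics/g4.png',cv2.resize(a,None,fx=4,fy=4,interpolation=2)[:,:,::-1])"
```

```text
t: 8.5
tool_pos: [0.3529, 0.2797, 0.1756]
ee_rot: [-0.076, 0.973, 0.017, 0.215]
wrist_force: [0.4, 0.3, 0.6]
gripper_width: 0.701
grasp_force: 0.0
t 8.5 tcp [0.3529 0.2797 0.1756] rot [-0.06 -0.07 -0.07] shift(tool mm) [27.1  0.1 55.5] w 0.701 F [0.39 0.3  0.6 ] g 0.0
```

View pics/g4.png

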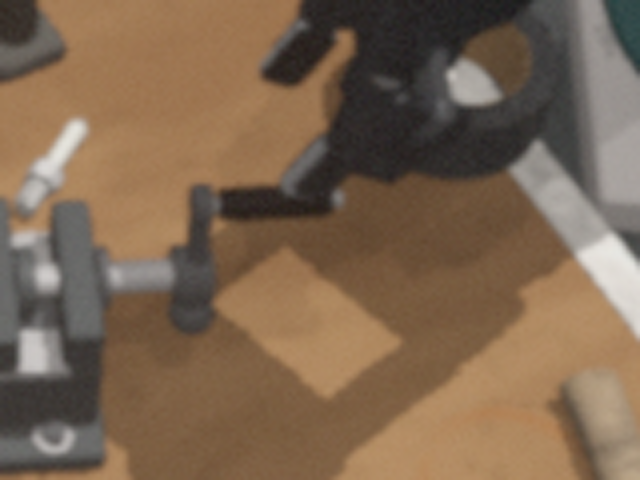

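The fingers are above the handle, one on each side; the handle runs from crop (222,203) to (338,198). Lower and close.

```bash
python3 -m crank '[[0.005,0,0.01,0,0,0,-0.4],[0.007,0,0.015,0,0,0,-0.4],[0.007,0,0.015,0,0,0,-0.4],[0.006,0,0.011,0,0,0,-0.4],[0.002,0,0.004,0,0,0,-0.4],[0,0,0,0,0,0,-0.4],[0,0,0,0,0,0,0.3]]'
python3 -m crank '[[0,0,0,0,0,0,0.6],[0,0,0,0,0,0,1],[0,0,0,0,0,0,1],[0,0,0,0,0,0,1],[0,0,0,0,0,0,1]]'
python3 -c "
from h import *
go(grip(.3),RT)"
```

```text
t: 9.25
tool_pos: [0.3513, 0.2796, 0.1142]
ee_rot: [-0.076, 0.973, 0.017, 0.216]
wrist_force: [-0.8, 0.4, -0.0]
gripper_width: 0.542
grasp_force: 0.0
t: 9.75
tool_pos: [0.3513, 0.28, 0.1145]
ee_rot: [-0.076, 0.973, 0.018, 0.216]
wrist_force: [-2.1, 5.0, 3.0]
gripper_width: 0.178
grasp_force: 58.4
t 9.75 tcp [0.3513 0.28   0.1145] rot [ 0.06  0.05 -0.05] shift(tool mm) [-0.  -0.5  0.8] w 0.178 F [-2.07  4.99  3.04] g 58.4
```

Handle gripped (0.178 opening, about 15 mm). Working out the arc steps.

```bash
cat >> h.py <<'E'
def arc(a0,a1,n):
    A=np.linspace(a0,a1,n+1);P=np.array([grip(a) for a in A]);print([[float(round(v,4)) for v in RT.T@d] for d in np.diff(P,axis=0)])
def feel():
    s=read_state();RTm=RT;p=Rv.T@(s["tool_pos"]-.019*Ro.from_quat(s["ee_rot"]).as_matrix()[:,2]-O);f=Rv.T@s["wrist_force"]
    y,z=p[1],p[2]-.088;a=np.arctan2(-y,z)%(2*np.pi);t=np.array([0,-np.cos(a),-np.sin(a)]);r=np.array([0,-np.sin(a),np.cos(a)])
    print(f"t {s['t']:.2f} a {a:.3f} R {np.hypot(y,z)*1e3:.1f} x {p[0]*1e3:.1f}(exp {-206+4*a:.1f}) drag {-f@t:.2f} radial {f@r:.2f} Fx {f[0]:.2f} rot",np.round((Ro.from_quat(s["ee_rot"]).inv()*Ro.from_matrix(RT)).as_rotvec(degrees=True),1))
E
python3 -c "
from h import *
feel();arc(.3,1.1,8);arc(1.1,2.1,10);arc(2.1,3,9)"
```

```text
t 9.75 a 0.286 R 45.5 x -205.2(exp -204.9) drag 5.89 radial 1.43 Fx -1.27 rot [ 0.1  0.1 -0. ]
[[0.0003, -0.0042, 0.0016], [0.0005, -0.0041, 0.0019], [0.0006, -0.0038, 0.0023], [0.0008, -0.0036, 0.0026], [0.0009, -0.0033, 0.0029], [0.0011, -0.003, 0.0032], [0.0012, -0.0026, 0.0035], [0.0013, -0.0022, 0.0037]]
[[0.0014, -0.0018, 0.0039], [0.0014, -0.0014, 0.004], [0.0015, -0.001, 0.0041], [0.0015, -0.0005, 0.0042], [0.0015, -0.0001, 0.0042], [0.0015, 0.0004, 0.0042], [0.0015, 0.0008, 0.0042], [0.0015, 0.0012, 0.0041], [0.0014, 0.0017, 0.004], [0.0013, 0.0021, 0.0038]]
[[0.0012, 0.0025, 0.0036], [0.0011, 0.0028, 0.0033], [0.001, 0.0032, 0.0031], [0.0008, 0.0035, 0.0028], [0.0007, 0.0037, 0.0024], [0.0005, 0.004, 0.0021], [0.0004, 0.0042, 0.0017], [0.0002, 0.0043, 0.0013], [-0.0, 0.0044, 0.0009]]
```

```bash
python3 -m crank '[[0.0003,-0.0042,0.0016,0,0,0,1],[0.0005,-0.0041,0.0019,0,0,0,1],[0.0006,-0.0038,0.0023,0,0,0,1],[0.0008,-0.0036,0.0026,0,0,0,1],[0.0009,-0.0033,0.0029,0,0,0,1],[0.0011,-0.003,0.0032,0,0,0,1],[0.0012,-0.0026,0.0035,0,0,0,1],[0.0013,-0.0022,0.0037,0,0,0,1]]' >/dev/null; python3 -c "from h import *;feel()"
python3 -m crank '[[0,0,0,0,0,0,1]]' >/dev/null; python3 -c "from h import *;feel()"
```

```text
t 10.55 a 1.075 R 45.8 x -201.8(exp -201.7) drag 6.70 radial 10.20 Fx -6.06 rot [-0.   0.1 -0.1]
t 10.65 a 1.087 R 45.9 x -201.8(exp -201.7) drag 2.92 radial 8.57 Fx -1.24 rot [-0.1  0.1 -0.1]
```

The arc tracks. The 9 N radial push puts the true centre about 1 mm further right and up, so I fold that in and go on.

```bash
python3 -m crank '[[0.0012,-0.0027,0.0034,0,0,0,1],[0.0014,-0.0014,0.004,0,0,0,1],[0.0015,-0.001,0.0041,0,0,0,1],[0.0015,-0.0005,0.0042,0,0,0,1],[0.0015,-0.0001,0.0042,0,0,0,1],[0.0015,0.0004,0.0042,0,0,0,1],[0.0015,0.0008,0.0042,0,0,0,1],[0.0015,0.0012,0.0041,0,0,0,1],[0.0014,0.0017,0.004,0,0,0,1],[0.0013,0.0021,0.0038,0,0,0,1]]' >/dev/null; python3 -c "from h import *;feel()"
python3 -m crank '[[0.0012,0.0025,0.0036,0,0,0,1],[0.0011,0.0028,0.0033,0,0,0,1],[0.001,0.0032,0.0031,0,0,0,1]]' >/dev/null; python3 -c "from h import *;feel();arc(3,4,10);arc(4,5.2,24)"
```

```text
t 11.65 a 2.063 R 45.7 x -197.9(exp -197.7) drag 7.15 radial 6.65 Fx 1.19 rot [-0.1  0.1 -0. ]
t 11.95 a 2.364 R 45.4 x -196.7(exp -196.5) drag 7.58 radial 5.85 Fx 3.18 rot [-0.1  0.  -0. ]
[[-0.0002, 0.0045, 0.0005], [-0.0004, 0.0045, 0.0001], [-0.0006, 0.0045, -0.0003], [-0.0008, 0.0044, -0.0007], [-0.0009, 0.0043, -0.0011], [-0.0011, 0.0041, -0.0015], [-0.0013, 0.0039, -0.0018], [-0.0014, 0.0037, -0.0022], [-0.0016, 0.0034, -0.0025], [-0.0017, 0.0031, -0.0028]]
[[-0.0009, 0.0014, -0.0015], [-0.0009, 0.0013, -0.0016], [-0.001, 0.0012, -0.0016], [-0.001, 0.0012, -0.0017], [-0.001, 0.0011, -0.0017], [-0.001, 0.001, -0.0018], [-0.0011, 0.0008, -0.0018], [-0.0011, 0.0007, -0.0018], [-0.0011, 0.0006, -0.0019], [-0.0011, 0.0005, -0.0019], [-0.0011, 0.0004, -0.0019], [-0.0011, 0.0003, -0.0019], [-0.0011, 0.0002, -0.0019], [-0.0011, 0.0001, -0.002], [-0.0011, -0.0, -0.002], [-0.0011, -0.0001, -0.002], [-0.0011, -0.0003, -0.0019], [-0.0011, -0.0004, -0.0019], [-0.0011, -0.0005, -0.0019], [-0.0011, -0.0006, -0.0019], [-0.0011, -0.0007, -0.0019], [-0.0011, -0.0008, -0.0018], [-0.0011, -0.0009, -0.0018], [-0.001, -0.001, -0.0017]]
```

Drag is 7.2–7.6 N, matching the stated free turning force. Going on to about 3.5 rad, reading often.

```bash
F='import h;h.feel()'
python3 -m crank '[[0.001,0.0032,0.0031,0,0,0,1],[0.0007,0.0037,0.0024,0,0,0,1],[0.0005,0.004,0.0021,0,0,0,1],[0.0004,0.0042,0.0017,0,0,0,1],[0.0002,0.0043,0.0013,0,0,0,1],[0,0.0044,0.0009,0,0,0,1]]' >/dev/null; python3 -c "$F"
python3 -m crank '[[-0.0002,0.0045,0.0005,0,0,0,1],[-0.0004,0.0045,0.0001,0,0,0,1]]' >/dev/null; python3 -c "$F"
python3 -m crank '[[-0.0006,0.0045,-0.0003,0,0,0,1],[-0.0008,0.0044,-0.0007,0,0,0,1]]' >/dev/null; python3 -c "$F"
python3 -m crank '[[-0.0009,0.0043,-0.0011,0,0,0,1]]' >/dev/null; python3 -c "$F"
```

```text
t 12.55 a 2.963 R 44.9 x -194.5(exp -194.1) drag 7.62 radial 1.81 Fx 4.86 rot [-0.1  0.  -0. ]
t 12.75 a 3.163 R 44.6 x -193.8(exp -193.3) drag 8.35 radial 2.87 Fx 5.02 rot [-0.1 -0.  -0. ]
t 12.95 a 3.364 R 44.4 x -193.0(exp -192.5) drag 9.04 radial 1.94 Fx 6.01 rot [-0.2 -0.  -0. ]
t 13.05 a 3.466 R 44.2 x -192.7(exp -192.1) drag 7.36 radial 2.33 Fx 6.67 rot [-0.2 -0.  -0. ]
```

```bash
F='import h;h.feel()'
python3 -m crank '[[-0.0016,0.0041,-0.0013,0,0,0,1],[-0.0013,0.0039,-0.0018,0,0,0,1]]' >/dev/null; python3 -c "$F"
python3 -m crank '[[-0.0014,0.0037,-0.0022,0,0,0,1]]' >/dev/null; python3 -c "$F"
python3 -m crank '[[-0.0016,0.0034,-0.0025,0,0,0,1]]' >/dev/null; python3 -c "$F"
python3 -m crank '[[-0.0017,0.0031,-0.0028,0,0,0,1]]' >/dev/null; python3 -c "$F"
python3 -c "
from h import *
import cv2
a=cams.grab_frame('scene')[220:320,250:400]
cv2.imwrite('pics/g5.png',cv2.resize(a,None,fx=5,fy=5,interpolation=2)[:,:,::-1])"
```

```text
t 13.25 a 3.663 R 44.2 x -191.7(exp -191.3) drag 8.64 radial -0.39 Fx 0.36 rot [-0.2 -0.1 -0. ]
t 13.35 a 3.765 R 44.0 x -191.4(exp -190.9) drag 7.65 radial 0.90 Fx 1.96 rot [-0.2 -0.1 -0. ]
t 13.45 a 3.867 R 43.9 x -191.0(exp -190.5) drag 9.11 radial 1.38 Fx 2.19 rot [-0.2 -0.1 -0. ]
t 13.55 a 3.969 R 43.8 x -190.7(exp -190.1) drag 8.59 radial 2.02 Fx 2.88 rot [-0.2 -0.1 -0. ]
```

View pics/g5.png

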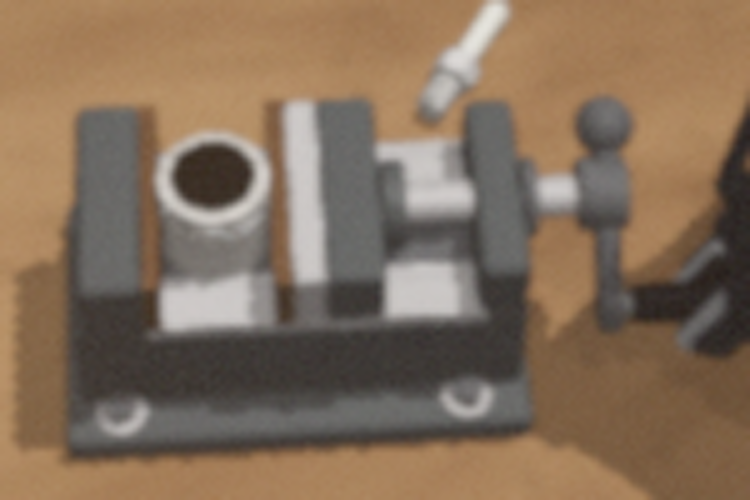

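The rim spans crop x 155–270 and the liner faces are at about 155 and 272, so only 1–2 mm of gap remains. Continue in 0.05 rad rows, feeling each one.

```bash
F='import h;h.feel()'
python3 -m crank '[[-0.0009,0.0014,-0.0015,0,0,0,1]]' >/dev/null; python3 -c "$F"
python3 -m crank '[[-0.0009,0.0013,-0.0016,0,0,0,1]]' >/dev/null; python3 -c "$F"
python3 -m crank '[[-0.001,0.0012,-0.0016,0,0,0,1]]' >/dev/null; python3 -c "$F"
python3 -m crank '[[-0.001,0.0012,-0.0017,0,0,0,1]]' >/dev/null; python3 -c "$F"
python3 -m crank '[[-0.001,0.0011,-0.0017,0,0,0,1]]' >/dev/null; python3 -c "$F"
python3 -m crank '[[-0.001,0.001,-0.0018,0,0,0,1]]' >/dev/null; python3 -c "$F"
```

```text
t 13.70 a 4.023 R 43.8 x -190.5(exp -189.9) drag 8.26 radial 3.30 Fx 2.26 rot [-0.1 -0.1 -0. ]
t 13.80 a 4.081 R 43.7 x -190.2(exp -189.7) drag 7.92 radial 2.31 Fx 2.33 rot [-0.1 -0.1 -0. ]
t 13.90 a 4.140 R 43.7 x -190.0(exp -189.4) drag 8.21 radial 2.58 Fx 0.82 rot [-0.1 -0.1 -0. ]
t 14.00 a 4.198 R 43.7 x -189.7(exp -189.2) drag 8.62 radial 1.53 Fx 0.86 rot [-0. -0. -0.]
t 14.10 a 4.254 R 43.8 x -189.5(exp -189.0) drag 8.77 radial 0.34 Fx -0.85 rot [-0. -0. -0.]
t 14.20 a 4.307 R 43.8 x -189.3(exp -188.8) drag 9.06 radial -0.43 Fx 1.19 rot [-0. -0. -0.]
```

```bash
F='import h;h.feel()'
python3 -m crank '[[-0.0011,0.0008,-0.0018,0,0,0,1]]' >/dev/null; python3 -c "$F"
python3 -m crank '[[-0.0011,0.0007,-0.0018,0,0,0,1]]' >/dev/null; python3 -c "$F"
python3 -m crank '[[-0.0011,0.0006,-0.0019,0,0,0,1]]' >/dev/null; python3 -c "$F"
python3 -m crank '[[-0.0011,0.0005,-0.0019,0,0,0,1]]' >/dev/null; python3 -c "$F"
```

```text
t 14.30 a 4.358 R 43.7 x -189.1(exp -188.6) drag 9.17 radial 0.98 Fx -1.17 rot [-0. -0. -0.]
t 14.40 a 4.410 R 43.8 x -188.9(exp -188.4) drag 10.01 radial 0.30 Fx -1.58 rot [-0. -0. -0.]
t 14.50 a 4.461 R 43.8 x -188.7(exp -188.2) drag 9.37 radial -0.07 Fx -1.91 rot [-0. -0. -0.]
t 14.60 a 4.513 R 43.8 x -188.4(exp -187.9) drag 9.90 radial 0.22 Fx -3.24 rot [-0. -0. -0.]
```

Drag is climbing from about 8.1 N, so touch is near 4.2 rad. Continuing gently.

```bash
F='import h;h.feel()'
python3 -m crank '[[-0.0011,0.0004,-0.0019,0,0,0,1]]' >/dev/null; python3 -c "$F"
python3 -m crank '[[-0.0011,0.0003,-0.0019,0,0,0,1]]' >/dev/null; python3 -c "$F"
python3 -m crank '[[-0.0011,0.0002,-0.0019,0,0,0,1]]' >/dev/null; python3 -c "$F"
python3 -m crank '[[-0.0011,0.0001,-0.002,0,0,0,1]]' >/dev/null; python3 -c "$F"
```

```text
t 14.70 a 4.564 R 43.8 x -188.2(exp -187.7) drag 10.69 radial 0.56 Fx -1.92 rot [-0. -0. -0.]
t 14.80 a 4.614 R 43.8 x -188.0(exp -187.5) drag 10.83 radial -0.38 Fx -2.41 rot [-0. -0. -0.]
t 14.90 a 4.665 R 43.8 x -187.9(exp -187.3) drag 10.30 radial -0.34 Fx -3.88 rot [-0. -0. -0.]
t 15.00 a 4.717 R 43.9 x -187.7(exp -187.1) drag 11.83 radial -1.60 Fx -2.54 rot [-0. -0. -0.]
```

```bash
F='import h;h.feel()'
python3 -m crank '[[-0.0011,0,-0.002,0,0,0,1]]' >/dev/null; python3 -c "$F"
python3 -m crank '[[-0.0011,-0.0001,-0.002,0,0,0,1]]' >/dev/null; python3 -c "$F"
python3 -c "
import numpy as np
from scipy.optimize import curve_fit
a=np.array([2.063,2.364,2.963,3.163,3.364,3.466,3.663,3.765,3.867,3.969,4.023,4.081,4.14,4.198,4.254,4.307,4.358,4.41,4.461,4.513,4.564,4.614,4.665,4.717])
d=np.array([7.15,7.58,7.62,8.35,9.04,7.36,8.64,7.65,9.11,8.59,8.26,7.92,8.21,8.62,8.77,9.06,9.17,10.01,9.37,9.9,10.69,10.83,10.3,11.83])
print(curve_fit(lambda a,b,c:b+6.3*np.clip(a-c,0,None),a,d,[8,4.2]))
print(curve_fit(lambda a,b,c,s:b+s*np.clip(a-c,0,None),a,d,[8,4.2,6]))"
```

```text
t 15.10 a 4.771 R 43.9 x -187.4(exp -186.9) drag 10.43 radial -1.91 Fx -2.29 rot [-0. -0. -0.]
t 15.20 a 4.822 R 43.9 x -187.3(exp -186.7) drag 11.04 radial -3.36 Fx -0.22 rot [-0. -0. -0.]
(array([8.11384615, 4.18162493]), array([[0.0223315 , 0.00354468],
       [0.00354468, 0.0012276 ]]))
(array([8.10583333, 4.12777339, 5.31392902]), array([[2.42797697e-02, 4.56908051e-03, 8.73486599e-11],
       [4.56908051e-03, 4.21205970e-03, 4.33329517e-02],
       [8.73486599e-11, 4.33329517e-02, 7.53388829e-01]]))
```

The fit puts touch at about 4.18 rad, so the squeeze is now about 40 N by angle and about 35 N by drag. One more small step, then let go and back out along the tool axis.

```bash
F='import h;h.feel()'
python3 -m crank '[[-0.0011,-0.0003,-0.0019,0,0,0,1],[0,0,0,0,0,0,1]]' >/dev/null; python3 -c "$F"
python3 -m crank '[[0,0,0,0,0,0,0.6],[0,0,0,0,0,0,0.2],[0,0,0,0,0,0,0],[0,0,0,0,0,0,0],[0,0,0,0,0,0,0]]'; python3 -c "$F"
```

```text
t 15.40 a 4.877 R 44.0 x -187.0(exp -186.5) drag 8.20 radial -3.82 Fx -2.37 rot [-0.  0. -0.]
t: 15.9
tool_pos: [0.3605, 0.3386, 0.0781]
ee_rot: [-0.076, 0.973, 0.017, 0.216]
wrist_force: [-0.2, 0.0, 0.9]
gripper_width: 0.5
grasp_force: 0.0
t 15.90 a 4.879 R 44.3 x -186.9(exp -186.5) drag -0.83 radial 0.22 Fx -0.19 rot [ 0.  0. -0.]
```

```bash
python3 -m crank '[[0,0,-0.01,0,0,0,0],[0,0,-0.03,0,0,0,0],[0,0,-0.03,0,0,0,0],[0,0,-0.03,0,0,0,0],[0,0,-0.02,0,0,0,0],[0,0,0,0,0,0,0],[0,0,0,0,0,0,0],[0,0,0,0,0,0,0]]'
python3 -c "
from h import *
import cv2
a=cams.grab_frame('scene')[200:380,230:470]
cv2.imwrite('pics/g6.png',cv2.resize(a,None,fx=3.3,fy=3.3,interpolation=2)[:,:,::-1])"
```

```text
t: 16.7
tool_pos: [0.3102, 0.3302, 0.1853]
ee_rot: [-0.076, 0.973, 0.016, 0.215]
wrist_force: [0.6, 0.9, -0.6]
gripper_width: 0.499
grasp_force: 0.0
```

View pics/g6.png

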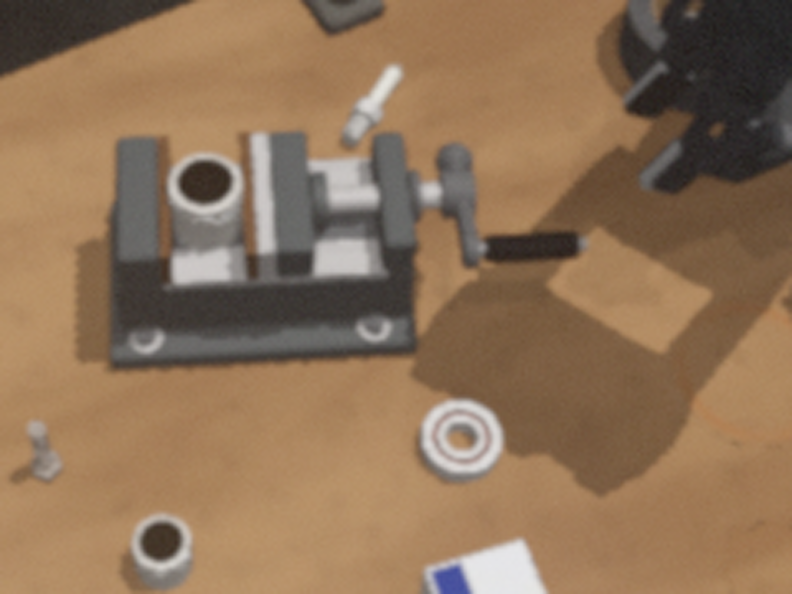

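The piston stands upright between the liners (rim at crop x 168–243, faces at about 170 and 243). The handle is free, the gripper is clear, and the bearing, bolt and spark plug in view haven't moved. Handing in.

```bash
python3 -c "
from rig import arm
print(arm.close_job())"
```

```text
the job is handed in; nothing more can be done
None
```

I handed the job in at about 17 s: the piston stands upright mid-jaw and is snugged to an estimated 40–45 N judged by feel, with the crank and piston let go and the loose parts left alone; no verdict came back.

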